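Put the spice jar back and click the carousel into its next stop

ROBOT

A 6-joint arm with a two-finger parallel gripper is mounted at the origin on a cart in front of the work surface, level with it; the furniture and walls round the work are solid. World frame = base frame: x ahead of the robot, y to its left, z up, the work surface at z = 0. Lengths are in m, angles in rad, forces in N, time in s.
With the tool pointing down it reaches from about 0.275 to 1 m from the base axis. Payload 8.4 kg.
Tool frame: the origin (TCP) lies midway between the tips of the shut fingers; the grasp point (between the pads) lies 19 mm behind it; z points along the fingers, y is the line along which they close (so a half turn about z gives the same grasp; the last joint's range is limited). The gripper opens to 85 mm and grips with 20 to 120 N. Pads are 22 mm wide; open, the fingers measure 114 mm over their backs; the gripper's body (76 mm by 85 mm) begins 54 mm behind the grasp point. The pads swing forward as they close: fully open they stand 13 mm farther back than shut.
Start: joints at [1.165, 0.353, 1.633, -0, 1.155, -0.002], TCP at [0.246, 0.575, 0.231] pointing down, gripper open.
Joint ranges: [-2.63, 2.63], [-0.92, 2.1], [0.06, 2.66], [-1.3, 4.44], [0, 2.69], [-3.02, 3.02]. Speed limits (rad/s): [2.22, 2.22, 2.79, 3.14, 3.14, 3.14].

INTERFACE

Orientations are given as a unit quaternion [x, y, z, w].
In Python, from station import manip gives the robot as it stands.
- The arm moves only by the tool play_rows, never from a script. Its argument "deltas" is a list of rows, each a list of 2 entries, a list of its own where there are three numbers: the shift along the tool's x, y, z in cm, then the turn about the tool's z in rad. In form: [[[dx, dy, dz], turn], ...]. A call has 1 to 5 rows; each row is the pose to reach, as a shift and turn from the pose commanded when the call began, along the tool's axes at that moment; what a row does not reach only later rows make up. A row lasts 1/12 s, in which the tool goes at most 41.7 mm and 7.16 degrees, less where a joint would pass 70% of its speed; a pose out of reach is approached as far as the arm can. A call with a gripper value outside its range is refused whole. "claw" is the closure, from 0 (fully open) to 1 (shut), set as the call begins (left out, the last holds). The fingers move at their own pace and stop on an object; the grip force is fixed at half the most. Time passes only in rows, so rows that repeat a pose let the fingers close. It gives the time, the measured TCP pose, the force, the opening and the grip force at its end, in the units of the state.
- manip.read_state(): the state, without advancing time (a new reading comes with each control period).
- manip.snapshot(name): name is "side" or "top"; returns the picture (384x512x3 uint8, red, green, blue); there is no depth.
- manip.camera_params(name): a dict with "K" (3x3 intrinsics, pixels), "extrinsics" (4x4, takes a point from world to camera coordinates). Camera axes: x right, y down, z forward; pixel columns grow to the right and rows downward; lengths in m; the calibration is good to about 2 mm. A picture is of the moment at which its call begins. camera_params takes no time and is no camera call.
- manip.job_done(): hands the job in; it is judged then, once.
The state is a dict: "t": time; "joint_pos": joint angles; "joint_velocities": joint speeds; "effort": joint torques, N m; "tool_pos": TCP position; "tool_rot": TCP orientation; "ft_force": force on the tool from outside, world axes, zero at the start; "torque": the same for the moment, N m; "width": finger opening in m; "grasp_force": force on a finger pad.
Only numpy, scipy, OpenCV 4.12 (cv2) and the standard library are available. Lean on these libraries where they do the work, as an engineer would, in place of code of your own. Each camera call takes 0.05 s, during which the arm holds its last target. There are 200 camera calls.

TASK

Stand the loose spice jar upright in the empty pocket of the spice carousel and let go of it. Then push the carousel round anticlockwise (seen from above) by its upright peg, gently, until its spring catch clicks into the next stop; keep leaning on the peg against the stop with about 10 N for a second to feel that it holds, without forcing it, and let go. Leave the other jars in their pockets and the things on the worktop where they are.

Things in the scene. Friction and masses are not known exactly. Their poses are not given: they have to be found in the camera images.
- carousel_base: round dark wooden foot, 208 mm wide, of the spice carousel, fixed to the worktop; origin on the turning axis at worktop height. A pale wooden tray turns on it. At the start its x axis points from the axis away from the push peg, so the peg stands on its -x side.
- tray_top (a point): centre of the tray's upper face, on the axis, 40 mm above the worktop. The tray is 300 mm across and carries six pockets, 60 degrees apart, centres 78 mm from the axis: steel rings of 49 mm inner and 55 mm outer diameter whose walls rise 25 mm above the tray. In the middle stands a wooden knob 36 mm thick and 50 mm high. A steel wear ring with six dark notches lies 106 to 130 mm from the axis.
- pocket (a point): the one empty pocket of the carousel: centre of its floor (the tray's upper face), 78 mm from the axis; it turns with the tray. The jar has about 4 mm of room all round in it.
- peg (a point): the push peg: dark wooden upright pin, 14 mm thick, on the tray near its rim, 138 mm from the axis, reaching from the tray's face (40 mm above the worktop) to 100 mm. The point is on its centre line, 70 mm above the worktop, and turns with the tray. Things in the pockets stay some 50 mm clear of it.
- carousel (a joint): turn of the tray in rad, 0 at the start, growing anticlockwise seen from above. It starts between two stops; the next stop anticlockwise lies 0.28 to 0.82 rad on, unlike in each run. On the way the tray drags with 2 to 5 N at the peg and stays where it is left. About 8 mm before the stop it jumps into it by itself and sits firmly: the push then rises steeply. Over 20 N is too much.
- catch (a joint): spring roller catch on a dark steel bracket, 90 mm high, that stands by the far rim (where exactly differs from run to run and is not measured). In m, positive downwards: about 0 while the roller, 16 mm thick, rides on the wear ring, about 0.006 when it has dropped into a notch, so that the tray is at a stop. Not to be handled.
- jar_mid (a point): the loose spice jar, the only spice jar that stands on the worktop: upright, round, 41 mm thick and 105 mm high, dark lid of almost the same width; the point is on its centre line, half-way up. About 110 g.
- jar: the same jar: origin at the centre of its underside, z along it
- tin: bystander: food tin on the worktop, 75 mm across, 58 mm high; origin at the centre of its underside
- timer: bystander: round wind-up kitchen timer on the worktop, 69 mm across, 60 mm high; origin at the centre of its underside
- garlic: bystander: bulb of garlic on the worktop towards the back, 58 mm; origin at its underside
- pocket_jar_a: bystander: spice jar, 41 mm thick, 105 mm high, loose in the pocket 30 degrees anticlockwise from the foot's x axis at the start; it rides round with the tray. Origin at the centre of its underside, z up
- pocket_jar_b: bystander: spice jar, 41 mm thick, 105 mm high, loose in the pocket 90 degrees anticlockwise from the foot's x axis at the start; it rides round with the tray. Origin at the centre of its underside, z up
- pocket_mill: bystander: pale mill, 44 mm thick, 90 mm high, loose in the pocket 150 degrees anticlockwise from the foot's x axis at the start; it rides round with the tray. Origin at the centre of its underside, z up
- pocket_jar_c: bystander: spice jar, 41 mm thick, 105 mm high, loose in the pocket 210 degrees anticlockwise from the foot's x axis at the start; it rides round with the tray. Origin at the centre of its underside, z up
- pocket_jar_d: bystander: spice jar, 41 mm thick, 105 mm high, loose in the pocket 330 degrees anticlockwise from the foot's x axis at the start; it rides round with the tray. Origin at the centre of its underside, z up

How it is judged:
By the outcome, as a careful person would: the job done as asked, in the order asked, and still so for the second after the job is handed in, with the robot touching nothing.
It also fails if it takes over 69 s, if anything falls off the work surface, if the arm or the gripper's body presses on something with over 40 N, if the wrist force passes 120 N, or if a joint passes its speed limit or range.

## Working session

There is one attempt and no reset: what is moved stays moved. The work goes in short steps, Python scripts to look and compute and a tool call to move; the robot and the scene stay as the last step left them, time stands still between calls to the robot, and variables do not carry over. Pictures are saved under pics/ and viewed, at most 13 in all, crops included, and the job is handed in when it is done.

Besides the shell and the picture viewer there is one more tool, called by a JSON object that holds its "api" and its "payload". play_rows: Moves the arm, as the interface text tells. Its arguments: {"type":"object","properties":{"deltas":{"type":"array"},"claw":{"type":"number"}},"required":["deltas"]}

```bash
mkdir -p pics; cat > h.py <<'E'
import numpy as np,cv2
from station import manip
def snap(n,f):
    im=manip.snapshot(n); cv2.imwrite('pics/'+f,im[:,:,::-1]); return im
def ray(n,uv,z):
    c=manip.camera_params(n);K=np.array(c['K']);E=np.array(c['extrinsics'])
    R,t=E[:3,:3],E[:3,3];o=-R.T@t;d=R.T@np.linalg.inv(K)@np.array([uv[0],uv[1],1.])
    return o+d*(z-o[2])/d[2]
def proj(n,p):
    c=manip.camera_params(n);K=np.array(c['K']);E=np.array(c['extrinsics'])
    q=K@(E[:3,:3]@np.array(p)+E[:3,3]);return q[:2]/q[2]
E
python3 - <<'E'
from h import *
snap('top','t0.png');snap('side','s0.png')
s=manip.read_state();print(s['tool_pos'],s['tool_rot'],s['t'],s['width'])
for n in('top','side'):
    E=np.array(manip.camera_params(n)['extrinsics']);print(n,-E[:3,:3].T@E[:3,3],E[:3,:3].round(2).tolist(),manip.camera_params(n)['K'])
E
```

```text
[0.24540018 0.57433296 0.23062625] [ 2.00536007e-01  9.79686120e-01 -6.32468620e-04 -1.30636812e-04] 0.1 0.08555830103311692
top [0.29693921 0.10988137 1.31408201] [[-0.1, -1.0, 0.0], [-0.97, 0.09, -0.22], [0.22, -0.03, -0.98]] [[494.92255634   0.         255.42405001]
 [  0.         494.92255634 194.48300223]
 [  0.           0.           1.        ]]
side [0.51015218 0.98224476 0.52423106] [[-1.0, -0.05, -0.02], [0.0, 0.46, -0.89], [0.05, -0.89, -0.46]] [[354.43038847   0.         254.49444326]
 [  0.         354.43038847 191.6159848 ]
 [  0.           0.           1.        ]]
```

View pics/t0.png

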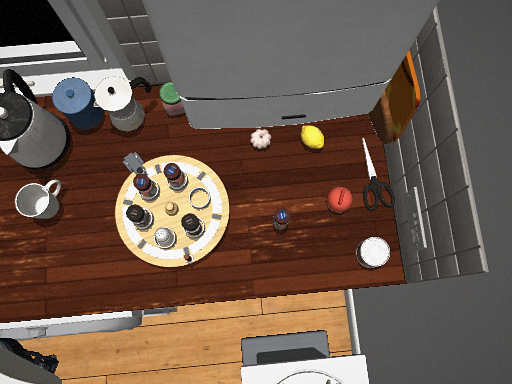

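View pics/s0.png

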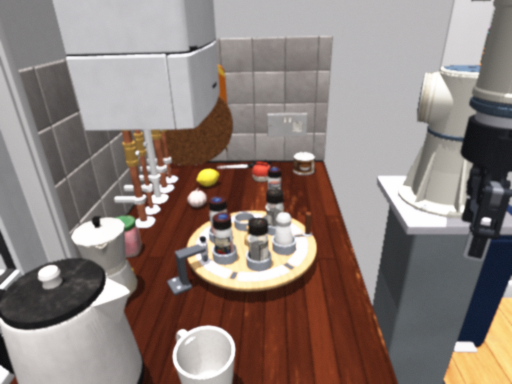

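The top view shows the tray at about (172,209), the empty pocket at (200,199), the peg at (188,259), the loose jar at (282,218), the tin at (374,252), the timer at (340,200) and the bracket at (134,162). Next I'll measure these positions.

```bash
python3 - <<'E'
from h import *
im=cv2.imread('pics/t0.png')
hsv=cv2.cvtColor(im,cv2.COLOR_BGR2HSV)
m=((hsv[...,2]>150)).astype(np.uint8)
m[:, :105]=0;m[:,235:]=0;m[:148]=0;m[275:]=0
c=max(cv2.findContours(m,cv2.RETR_EXTERNAL,cv2.CHAIN_APPROX_NONE)[0],key=cv2.contourArea)
h=cv2.convexHull(c)[:,0]
P=np.array([ray('top',p,.04)[:2] for p in c[:,0]])
from scipy.optimize import least_squares
r=least_squares(lambda q:np.hypot(*(P-q[:2]).T)-q[2],[.3,.25,.15],loss='soft_l1',f_scale=.002)
C=r.x[:2];print('tray',r.x)
print('tray px',proj('top',[*C,.04]),proj('side',[*C,.04]))
print('peg guess',ray('top',(188,259),.1),'pocket',ray('top',(200,199),.04+.025),'jar lid',ray('top',(282,212),.105))
print('knob top',ray('top',(172,207),.09))
a=cv2.resize(im[150:275,110:300],None,fx=4,fy=4,interpolation=cv2.INTER_CUBIC);cv2.imwrite('pics/t0c.png',a)
E
```

```text
tray [0.55962129 0.29672144 0.14643009]
tray px [172.5983113  209.82277643] [252.32396512 241.55032121]
peg guess [0.42166908 0.25775561 0.1       ] pocket [0.57615925 0.2210591  0.065     ] jar lid [0.51500904 0.01715225 0.105     ]
knob top [0.55668095 0.29045966 0.09      ]
```

View pics/t0c.png

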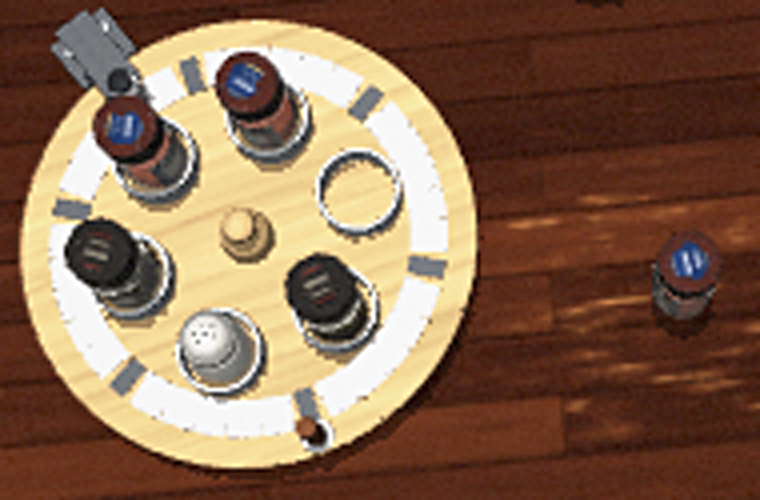

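```bash
cat >> h.py <<'E'
def delta(target,frm=None):
    from scipy.spatial.transform import Rotation as R
    s=manip.read_state();r=R.from_quat(s['tool_rot']);p=np.array(s['tool_pos'] if frm is None else frm)
    return (r.inv().apply(np.array(target)-p)*100).round(2)
E
python3 - <<'E'
from h import *
C=np.array([.5596,.2967])
crop=lambda x,y:(110+(x-1.5)/4,150+(y-1.5)/4)
def rep(n,p):
    d=p[:2]-C;print(n,p.round(4),'r',np.hypot(*d).round(4),'ang',np.degrees(np.arctan2(d[1],d[0])).round(1))
rep('pegtop',ray('top',crop(307,427),.1));rep('pegbase',ray('top',crop(318,443),.04))
rep('pocket',ray('top',crop(360,192),.065))
rep('jarlid',ray('top',crop(687,261),.105))
rep('knobtop',ray('top',crop(239,225),.09))
rep('mill ring',ray('top',crop(221,350),.065))
for n,q in dict(n1=(192,75),n2=(366,102),n3=(427,266),n4=(306,404),n5=(127,377),n6=(71,209)).items(): rep(n,ray('top',crop(*q),.04))
rep('roller',ray('top',crop(121,80),.055))
# jar in side view
im=cv2.imread('pics/s0.png')
j=ray('top',crop(687,261),.105)
print(proj('side',j),proj('side',[j[0],j[1],0]))
cv2.imwrite('pics/s0c.png',cv2.resize(im[150:300,170:330],None,fx=4,fy=4,interpolation=cv2.INTER_CUBIC))
print(manip.read_state()['joint_pos'])
E
```

```text
pegtop [0.4284 0.2613 0.1   ] r 0.1359 ang -164.9
pegbase [0.4241 0.2624 0.04  ] r 0.1398 ang -165.8
pocket [0.5799 0.2218 0.065 ] r 0.0776 ang -74.9
jarlid [0.5079 0.0195 0.105 ] r 0.282 ang -100.6
knobtop [0.5602 0.2969 0.09  ] r 0.0006 ang 15.9
mill ring [0.486  0.3167 0.065 ] r 0.0763 ang 164.8
n1 [0.6758 0.3298 0.04  ] r 0.1208 ang 15.9
n2 [0.6463 0.2157 0.04  ] r 0.1186 ang -43.1
n3 [0.5321 0.184  0.04  ] r 0.116 ang -103.7
n4 [0.4497 0.2684 0.04  ] r 0.1135 ang -165.6
n5 [0.478  0.3821 0.04  ] r 0.1181 ang 133.7
n6 [0.5921 0.4136 0.04  ] r 0.1213 ang 74.5
roller [0.6723 0.3739 0.055 ] r 0.1366 ang 34.4
[274.153517   168.82884504] [274.12490285 200.07477862]
[ 1.16459603e+00  3.53598663e-01  1.63405548e+00 -8.59755801e-07
  1.15523014e+00 -2.38984230e-03]
```

View pics/s0c.png

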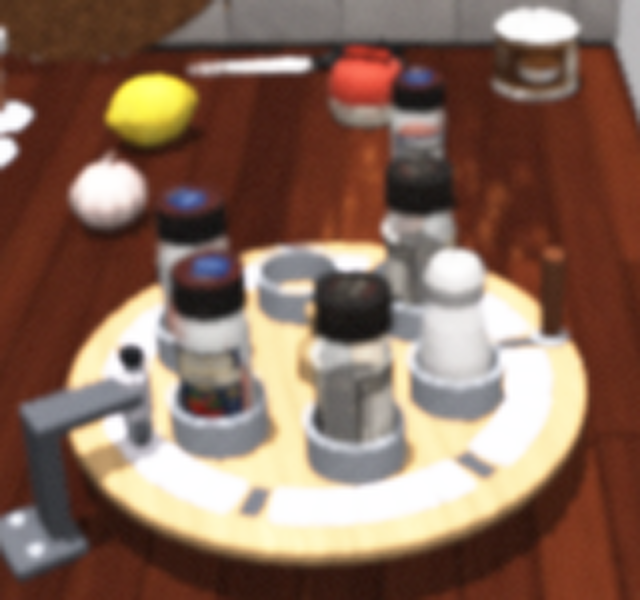

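Peg, pocket and knob all fit an axis at (0.560, 0.297), with the foot's x axis at about 15°. The side view puts the jar lid at crop (418,77), which is where the top-view position projects. I'll move over the jar.

{"api": "play_rows", "payload": {"deltas": [[[-3.06, -2.71, 0], 0], [[-6.12, -5.42, 0], 0], [[-9.18, -8.13, 0], 0], [[-12.24, -10.84, 0], 0], [[-15.3, -13.55, 0], 0]], "claw": 0}}

```text
t: 0.52
tool_pos: [0.3332, 0.3881, 0.2309]
tool_rot: [0.2, 0.98, -0.0, -0.0]
ft_force: [0.7, 0.4, -0.4]
width: 0.0855
grasp_force: 0.0
```

{"api": "play_rows", "payload": {"deltas": [[[-3.06, -2.71, 0], 0], [[-6.12, -5.42, 0], 0], [[-9.18, -8.13, 0], 0], [[-12.24, -10.84, 0], 0], [[-15.3, -13.55, 0], 0]]}}

```text
t: 0.93
tool_pos: [0.4207, 0.2034, 0.2312]
tool_rot: [0.2, 0.98, -0.0, -0.0]
ft_force: [1.7, 1.2, -0.1]
width: 0.0853
grasp_force: 0.0
```

{"api": "play_rows", "payload": {"deltas": [[[-3.06, -2.71, 0], 0], [[-6.12, -5.42, 0], 0], [[-9.18, -8.13, 0], 0], [[-12.24, -10.84, 0], 0], [[-15.3, -13.55, 0], 0]]}}

```text
t: 1.35
tool_pos: [0.5082, 0.0185, 0.2312]
tool_rot: [0.201, 0.98, 0.0, -0.0]
ft_force: [0.9, 0.1, 0.5]
width: 0.0855
grasp_force: 0.0
```

{"api": "play_rows", "payload": {"deltas": [[[0, 0, 0], -0.12], [[0, 0, 0], -0.24], [[0, 0, 0], -0.36], [[0, 0, 0], -0.48], [[0, 0, 0], -0.6]]}}

```text
t: 1.77
tool_pos: [0.5077, 0.0203, 0.2309]
tool_rot: [-0.101, 0.995, 0.0, -0.0]
ft_force: [0.1, -0.2, -0.1]
width: 0.0854
grasp_force: 0.0
```

{"api": "play_rows", "payload": {"deltas": [[[0, 0, 0], -0.065], [[0, 0, 0], -0.065], [[0, 0, 0], -0.065]]}}

```text
t: 2.02
tool_pos: [0.5078, 0.0206, 0.2311]
tool_rot: [-0.129, 0.992, 0.0, -0.0]
ft_force: [-1.1, -0.1, -0.8]
width: 0.0854
grasp_force: 0.0
```

```bash
python3 - <<'E'
from h import *
s=manip.read_state();print(s['t'],s['tool_pos'],s['tool_rot'],s['joint_pos'],s['ft_force']);print(delta([.508,.0195,.24]),delta([.508,.0195,.048]))
E
```

```text
2.0167 [0.50777069 0.02056426 0.2311045 ] [-1.29006592e-01  9.91643712e-01  2.03200144e-05 -2.16562000e-04] [ 3.75248186e-02  1.71225095e-01  1.87918585e+00  8.40160533e-07
  1.09161674e+00 -1.79200617e+00] [-1.08524622 -0.11261976 -0.75658877]
[ 0.01 -0.11 -0.89] [-0.   -0.11 18.31]
```

{"api": "play_rows", "payload": {"deltas": [[[0, -0.1, 3], 0], [[0, -0.1, 6], 0], [[0, -0.1, 9], 0], [[0, -0.1, 12], 0], [[0, -0.1, 14], 0]]}}

```text
t: 2.43
tool_pos: [0.5069, 0.0196, 0.0889]
tool_rot: [-0.129, 0.992, 0.0, -0.001]
ft_force: [0.1, 0.3, 0.2]
width: 0.0855
grasp_force: 0.0
```

{"api": "play_rows", "payload": {"deltas": [[[0, 0, 1.5], 0], [[0, 0, 3], 0], [[0, 0, 4.2], 0], [[0, 0, 4.2], 0], [[0, 0, 4.2], 0]]}}

```text
t: 2.85
tool_pos: [0.5077, 0.0196, 0.0489]
tool_rot: [-0.129, 0.992, 0.0, -0.001]
ft_force: [0.3, 1.5, 1.0]
width: 0.0853
grasp_force: 0.0
```

{"api": "play_rows", "payload": {"deltas": [[[0, 0, 0], 0], [[0, 0, 0], 0], [[0, 0, 0], 0], [[0, 0, 0], 0], [[0, 0, 0], 0]], "claw": 0.6}}

```text
t: 3.27
tool_pos: [0.5087, 0.0197, 0.0502]
tool_rot: [-0.13, 0.992, 0.0, 0.001]
ft_force: [-0.5, 0.7, 6.4]
width: 0.0399
grasp_force: 59.6
```

{"api": "play_rows", "payload": {"deltas": [[[0, 0, 0], 0], [[0, 0, 0], 0], [[0, 0, 0], 0], [[0, 0, 0], 0], [[0, 0, 0], 0]], "claw": 0.8}}

```text
t: 3.68
tool_pos: [0.5087, 0.0197, 0.0502]
tool_rot: [-0.13, 0.992, -0.0, 0.001]
ft_force: [-0.5, 1.3, 5.6]
width: 0.0396
grasp_force: 59.6
```

```bash
python3 - <<'E'
from h import *
snap('top','t1.png')
im=cv2.imread('pics/t1.png');cv2.imwrite('pics/t1c.png',cv2.resize(im[150:275,180:340],None,fx=4,fy=4))
s=manip.read_state();print(s['t'],s['tool_pos'],s['ft_force'],s['width'],s['grasp_force'])
E
```

```text
3.7333 [0.50872055 0.01971233 0.05018383] [-0.62470119  0.2497767   5.91959834] 0.039691267589607844 59.644789919257164
```

View pics/t1c.png

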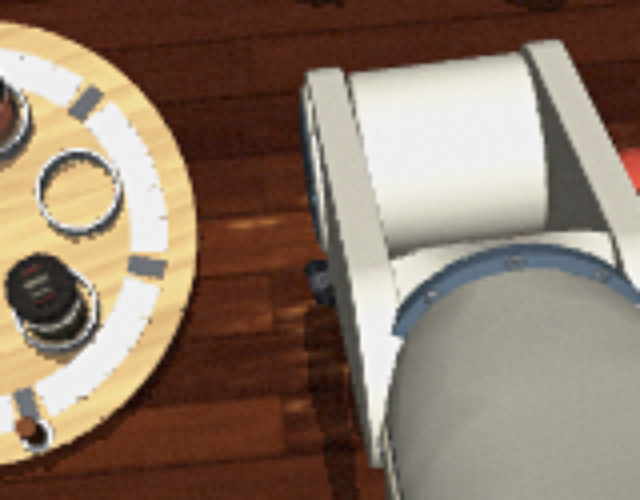

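{"api": "play_rows", "payload": {"deltas": [[[0, 0, -1], 0], [[0, 0, -3], 0], [[0, 0, -5.5], 0], [[0, 0, -8], 0], [[0, 0, -10], 0]]}}

```text
t: 4.15
tool_pos: [0.5084, 0.0196, 0.1517]
tool_rot: [-0.13, 0.991, -0.0, 0.001]
ft_force: [0.9, 0.3, -1.3]
width: 0.0399
grasp_force: 60.5
```

{"api": "play_rows", "payload": {"deltas": [[[-0.8, 1.2, 0], 0], [[-2, 3, 0], 0], [[-3.6, 5.3, 0], 0], [[-5.2, 7.6, 0], 0], [[-6.8, 10, 0], 0]]}}

```text
t: 4.57
tool_pos: [0.5483, 0.1347, 0.1503]
tool_rot: [-0.13, 0.992, -0.0, 0.0]
ft_force: [0.5, -1.8, -1.1]
width: 0.04
grasp_force: 60.5
```

{"api": "play_rows", "payload": {"deltas": [[[-1.6, 2.3, 0], 0], [[-3.2, 4.7, 0], 0], [[-4.4, 6.5, 0], 0], [[-5.1, 7.4, 0], 0], [[-5.26, 7.69, 0], 0]]}}

```text
t: 4.98
tool_pos: [0.5796, 0.2232, 0.1498]
tool_rot: [-0.131, 0.991, 0.0, 0.0]
ft_force: [-0.3, 0.1, -2.2]
width: 0.0396
grasp_force: 60.6
```

{"api": "play_rows", "payload": {"deltas": [[[0, 0, 0], 0], [[0, 0, 0], 0]]}}

```text
t: 5.15
tool_pos: [0.5784, 0.2206, 0.1493]
tool_rot: [-0.13, 0.991, -0.0, -0.0]
ft_force: [0.3, -0.4, -0.6]
width: 0.0397
grasp_force: 60.6
```

```bash
python3 - <<'E'
from h import *
snap('side','s2.png');im=cv2.imread('pics/s2.png');cv2.imwrite('pics/s2c.png',cv2.resize(im[110:300,170:330],None,fx=3,fy=3,interpolation=cv2.INTER_CUBIC))
s=manip.read_state();print(s['t'],s['tool_pos'],s['ft_force'],s['width'],s['grasp_force'],delta([.5807,.2215,.15]))
for z in(.1,.205): print(proj('side',[.580,.2215,z]))
E
```

```text
5.2 [0.57843256 0.22038577 0.14929396] [ 0.04790415 -0.65668112 -1.45173258] 0.03962881648573278 60.57804577052593 [-0.25  0.05 -0.07]
[245.01220572 203.60955747]
[243.35725055 164.19084214]
```

View pics/s2c.png

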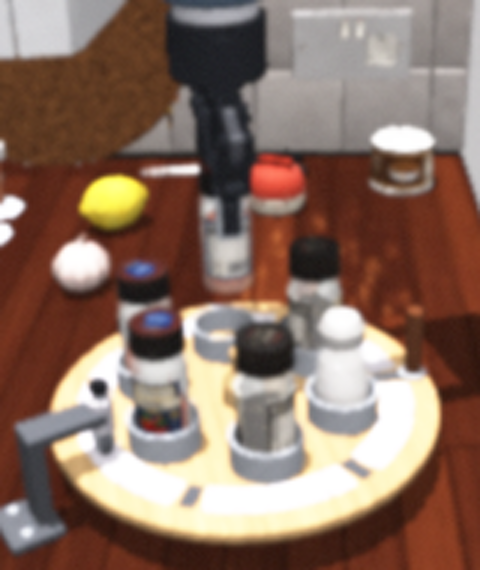

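{"api": "play_rows", "payload": {"deltas": [[[-0.22, 0.05, 0], 0], [[-0.22, 0.05, 0.8], 0], [[-0.22, 0.05, 1.6], 0], [[-0.22, 0.05, 2.3], 0], [[-0.22, 0.05, 2.8], 0]]}}

```text
t: 5.62
tool_pos: [0.5803, 0.2222, 0.1197]
tool_rot: [-0.13, 0.992, -0.0, -0.001]
ft_force: [-0.0, 0.4, -0.8]
width: 0.0394
grasp_force: 60.6
```

{"api": "play_rows", "payload": {"deltas": [[[0, 0, 0.6], 0], [[0, 0, 1.2], 0], [[0, 0, 1.8], 0], [[0, 0, 2.3], 0], [[0, 0, 2.5], 0]]}}

```text
t: 6.03
tool_pos: [0.5808, 0.2227, 0.0954]
tool_rot: [-0.13, 0.991, -0.0, -0.0]
ft_force: [-0.4, 0.9, -0.9]
width: 0.0396
grasp_force: 60.6
```

```bash
python3 - <<'E'
from h import *
snap('side','s3.png');im=cv2.imread('pics/s3.png');cv2.imwrite('pics/s3c.png',cv2.resize(im[110:300,170:330],None,fx=3,fy=3,interpolation=cv2.INTER_CUBIC))
s=manip.read_state();print(s['t'],s['tool_pos'],s['ft_force'],s['width'],s['grasp_force'])
E
```

```text
6.0833 [0.58074178 0.22268566 0.09535617] [ 1.12286282  0.54749389 -1.86411835] 0.03937765050472284 60.52099037915468
```

View pics/s3c.png

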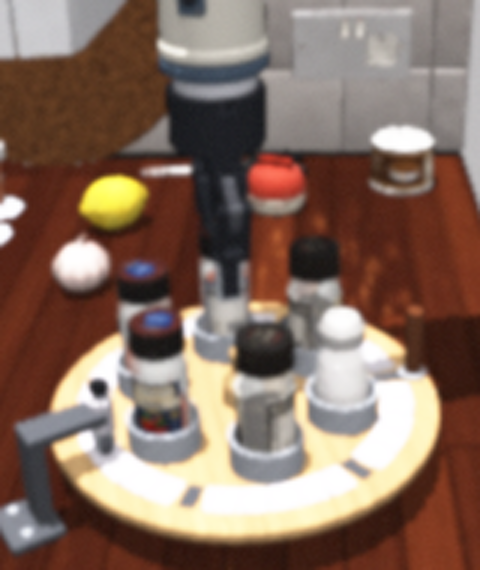

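The jar's foot is inside the ring at crop (224,330) with no side force. I'll lower it to the floor.

{"api": "play_rows", "payload": {"deltas": [[[0, 0, 0.2], 0], [[0, 0, 0.4], 0], [[0, 0, 0.4], 0]]}}

```text
t: 6.33
tool_pos: [0.5809, 0.2226, 0.0921]
tool_rot: [-0.13, 0.991, -0.0, -0.0]
ft_force: [0.1, 1.1, -1.6]
width: 0.0395
grasp_force: 60.5
```

{"api": "play_rows", "payload": {"deltas": [[[0, 0, 0.1], 0], [[0, 0, 0.2], 0], [[0, 0, 0.2], 0]]}}

```text
t: 6.58
tool_pos: [0.5811, 0.2227, 0.0903]
tool_rot: [-0.13, 0.991, 0.0, 0.0]
ft_force: [0.2, 0.6, -0.9]
width: 0.04
grasp_force: 60.5
```

{"api": "play_rows", "payload": {"deltas": [[[0, 0, 0.1], 0], [[0, 0, 0.1], 0], [[0, 0, 0.1], 0]]}}

```text
t: 6.83
tool_pos: [0.5813, 0.2228, 0.0902]
tool_rot: [-0.13, 0.991, 0.0, 0.0]
ft_force: [-1.8, -1.3, 6.4]
width: 0.04
grasp_force: 61.3
```

{"api": "play_rows", "payload": {"deltas": [[[0, 0, 0], 0], [[0, 0, 0], 0], [[0, 0, 0], 0], [[0, 0, 0], 0], [[0, 0, 0], 0]], "claw": 0.35}}

```text
t: 7.25
tool_pos: [0.581, 0.2227, 0.0892]
tool_rot: [-0.13, 0.991, -0.0, -0.0]
ft_force: [0.6, -1.0, -1.1]
width: 0.0555
grasp_force: 0.0
```

{"api": "play_rows", "payload": {"deltas": [[[0, 0, -1], 0], [[0, 0, -3], 0], [[0, 0, -6], 0], [[0, 0, -9], 0], [[0, 0, -12], 0]]}}

```text
t: 7.67
tool_pos: [0.5808, 0.2226, 0.2112]
tool_rot: [-0.13, 0.991, -0.0, -0.0]
ft_force: [0.9, -0.2, 0.8]
width: 0.0554
grasp_force: 0.0
```

```bash
python3 - <<'E'
from h import *
snap('side','s4.png');im=cv2.imread('pics/s4.png');cv2.imwrite('pics/s4c.png',cv2.resize(im[110:300,170:330],None,fx=3,fy=3,interpolation=cv2.INTER_CUBIC))
from scipy.spatial.transform import Rotation as R
s=manip.read_state();print(s['t'],s['tool_pos'],s['ft_force'],s['width'],s['joint_pos']);C=np.array([.5600,.2968])
for a in(-165,):
    e=np.radians(a);u=np.array([np.cos(e),np.sin(e)]);t=np.array([-u[1],u[0]])
    p=C+.138*u-.045*t; print(u,t,p,delta([*p,.21]))
E
```

```text
7.7167 [0.58375979 0.22375838 0.21778307] [2.85636985 1.02957793 5.88535989] 0.0552421856976403 [ 3.63625106e-01  3.61447509e-01  1.65279073e+00  1.59591976e-05
  1.11893745e+00 -1.46838184e+00]
[-0.96592583 -0.25881905] [ 0.25881905 -0.96592583] [0.41505538 0.30454963] [14.22 12.16  0.67]
```

View pics/s4c.png

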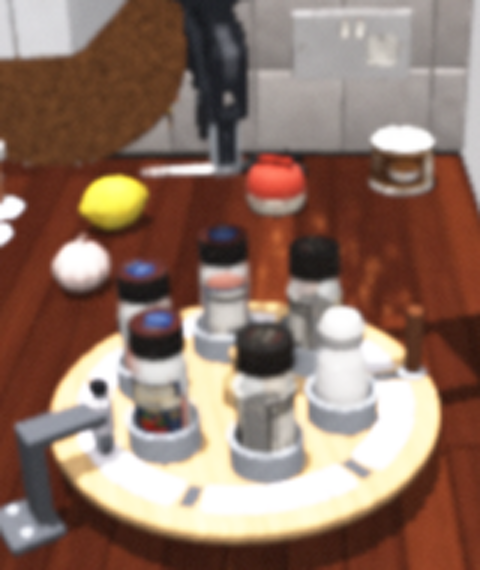

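The jar stands upright in its pocket. Its lid shows at crop (222,240) and its foot is inside the ring. Now I'll shut the gripper and go behind the peg.

{"api": "play_rows", "payload": {"deltas": [[[2.2, 2, 0], 0], [[5.2, 4.4, 0], 0], [[8.2, 7, 0], 0], [[11.2, 9.6, 0], 0], [[14.1, 12.2, 0], 0]], "claw": 1}}

```text
t: 8.13
tool_pos: [0.4117, 0.3044, 0.2098]
tool_rot: [-0.13, 0.992, 0.0, 0.0]
ft_force: [-0.1, 0.7, 0.4]
width: 0.0001
grasp_force: 0.0
```

{"api": "play_rows", "payload": {"deltas": [[[0, 0, 0], 0], [[0, 0, 3], 0], [[0, 0, 6], 0], [[0, 0, 9], 0], [[0, 0, 11], 0]]}}

```text
t: 8.55
tool_pos: [0.4127, 0.3037, 0.0977]
tool_rot: [-0.13, 0.991, -0.0, -0.0]
ft_force: [-0.3, -0.0, -0.7]
width: -0.0002
grasp_force: 0.0
```

{"api": "play_rows", "payload": {"deltas": [[[0, 0, 1.2], 0], [[0, 0, 2.4], 0], [[0, 0, 2.4], 0], [[0, 0, 2.4], 0]]}}

```text
t: 8.88
tool_pos: [0.4133, 0.304, 0.0753]
tool_rot: [-0.13, 0.991, -0.0, -0.0]
ft_force: [0.5, 0.2, 0.1]
width: -0.0003
grasp_force: 0.0
```

```bash
cat >> h.py <<'E'
C=np.array([.5600,.2968])
def polar():
    s=manip.read_state();p=np.array(s['tool_pos']);d=p[:2]-C;f=np.array(s['ft_force'])
    r=np.hypot(*d);a=np.degrees(np.arctan2(d[1],d[0]));u=d/r;t=np.array([-u[1],u[0]])
    print('t',s['t'],'pos',p.round(4),'r',r.round(4),'a',a.round(2),'Fu,Ft,Fz',(f[:2]@u).round(2),(f[:2]@t).round(2),f[2].round(2),'w',s['width'],s['tool_rot'].round(3) if hasattr(s['tool_rot'],'round') else s['tool_rot'])
E
python3 - <<'E'
from h import *
polar()
E
```

```text
t 8.8833 pos [0.4133 0.304  0.0753] r 0.1469 a 177.18 Fu,Ft,Fz -0.51 -0.27 0.13 w -0.00026061909709392916 [-0.13   0.991 -0.    -0.   ]
```

{"api": "play_rows", "payload": {"deltas": [[[0, -0.4, 0], 0], [[0, -0.8, 0], 0], [[0, -1.2, 0], 0], [[0, -1.6, 0], 0], [[0, -1.9, 0], 0]]}}

```text
t: 9.3
tool_pos: [0.4185, 0.2853, 0.0757]
tool_rot: [-0.13, 0.992, 0.0, 0.0]
ft_force: [0.6, 0.4, -0.4]
width: 0.0002
grasp_force: 0.0
```

{"api": "play_rows", "payload": {"deltas": [[[0, -0.2, 0], 0], [[0, -0.4, 0], 0], [[0, -0.6, 0], 0], [[0, -0.8, 0], 0], [[0, -0.9, 0], 0]]}}

```text
t: 9.72
tool_pos: [0.4205, 0.2772, 0.0754]
tool_rot: [-0.13, 0.991, 0.0, 0.0]
ft_force: [-2.2, 2.8, 3.1]
width: 0.0
grasp_force: 1.8
```

```bash
python3 - <<'E'
from h import *
polar()
E
```

```text
t 9.7167 pos [0.4205 0.2772 0.0754] r 0.1408 a -171.99 Fu,Ft,Fz 1.8 -3.11 3.12 w 2.1964492885284506e-05 [-0.13   0.991  0.     0.   ]
```

{"api": "play_rows", "payload": {"deltas": [[[0.03, -0.28, 0], -0.02], [[0.06, -0.56, 0], -0.04], [[0.08, -0.84, 0], -0.06], [[0.1, -1.12, 0], -0.08], [[0.11, -1.4, 0], -0.1]]}}

```text
t: 10.13
tool_pos: [0.4234, 0.2637, 0.0754]
tool_rot: [-0.18, 0.984, 0.0, 0.0]
ft_force: [-1.6, 5.1, 1.3]
width: 0.0001
grasp_force: 2.7
```

{"api": "play_rows", "payload": {"deltas": [[[0.03, -0.28, 0], -0.02], [[0.06, -0.56, 0], -0.04], [[0.08, -0.84, 0], -0.06], [[0.1, -1.12, 0], -0.08], [[0.11, -1.4, 0], -0.1]]}}

```text
t: 10.55
tool_pos: [0.4276, 0.2503, 0.0755]
tool_rot: [-0.229, 0.973, 0.0, 0.001]
ft_force: [0.2, 5.4, 0.4]
width: 0.0004
grasp_force: 2.7
```

```bash
python3 - <<'E'
from h import *
polar()
im=snap('top','t5.png')
cv2.imwrite('pics/t5c.png',cv2.resize(im[150:290,110:250,::-1],None,fx=4,fy=4,interpolation=cv2.INTER_CUBIC))
E
```

```text
t 10.55 pos [0.4276 0.2503 0.0755] r 0.1403 a -160.66 Fu,Ft,Fz -2.01 -5.07 0.44 w 0.0003565995152342794 [-0.229  0.973  0.     0.001]
```

View pics/t5c.png

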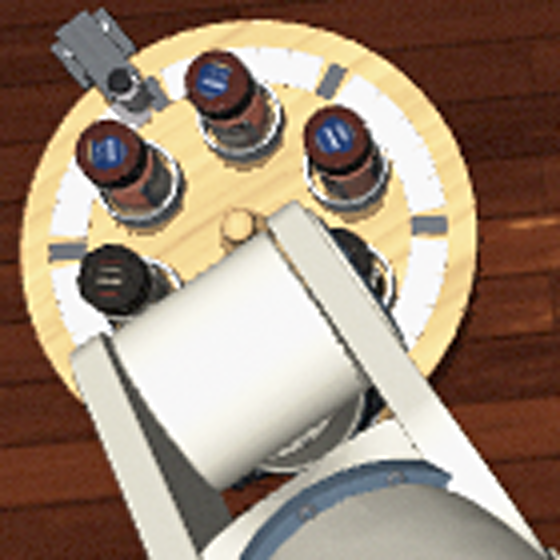

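The tray has turned and the nearest notch at crop (150,92) is close to the roller at (125,85). I'll go on slowly.

{"api": "play_rows", "payload": {"deltas": [[[0.02, -0.14, 0], -0.01], [[0.03, -0.28, 0], -0.02], [[0.05, -0.42, 0], -0.03]]}}

```text
t: 10.85
tool_pos: [0.4285, 0.2457, 0.0752]
tool_rot: [-0.244, 0.97, -0.0, -0.0]
ft_force: [0.0, -0.1, 0.1]
width: -0.0002
grasp_force: 0.2
```

```bash
python3 - <<'E'
from h import *
polar()
E
```

```text
t 10.85 pos [0.4285 0.2457 0.0752] r 0.1411 a -158.74 Fu,Ft,Fz 0.02 0.07 0.09 w -0.000160113384872396 [-0.244  0.97  -0.    -0.   ]
```

The force dropped to zero, so the tray has jumped into the stop. I'll close up on the peg gently.

{"api": "play_rows", "payload": {"deltas": [[[0.02, -0.1, 0], -0.007], [[0.03, -0.2, 0], -0.014], [[0.04, -0.3, 0], -0.021], [[0.05, -0.4, 0], -0.028], [[0.05, -0.4, 0], -0.028]]}}

```text
t: 11.27
tool_pos: [0.4298, 0.2418, 0.0752]
tool_rot: [-0.257, 0.966, -0.0, -0.0]
ft_force: [0.2, -0.1, 0.6]
width: -0.0001
grasp_force: 0.0
```

{"api": "play_rows", "payload": {"deltas": [[[0.01, -0.07, 0], -0.005], [[0.01, -0.14, 0], -0.01], [[0.02, -0.2, 0], -0.014], [[0.02, -0.2, 0], -0.014]]}}

```text
t: 11.6
tool_pos: [0.4307, 0.2402, 0.0753]
tool_rot: [-0.264, 0.965, -0.0, -0.0]
ft_force: [-0.4, 0.5, 0.5]
width: 0.0001
grasp_force: 0.0
```

{"api": "play_rows", "payload": {"deltas": [[[0, -0.05, 0], 0], [[0, -0.1, 0], 0], [[0, -0.1, 0], 0]]}}

```text
t: 11.85
tool_pos: [0.4312, 0.2393, 0.0753]
tool_rot: [-0.263, 0.965, 0.0, 0.0]
ft_force: [0.5, 0.0, -0.8]
width: 0.0
grasp_force: 0.0
```

{"api": "play_rows", "payload": {"deltas": [[[0, -0.05, 0], 0], [[0, -0.1, 0], 0], [[0, -0.1, 0], 0]]}}

```text
t: 12.1
tool_pos: [0.4317, 0.2385, 0.0753]
tool_rot: [-0.263, 0.965, -0.0, -0.0]
ft_force: [-0.3, -0.3, 0.7]
width: 0.0002
grasp_force: 0.0
```

{"api": "play_rows", "payload": {"deltas": [[[0, -0.05, 0], 0], [[0, -0.1, 0], 0], [[0, -0.1, 0], 0]]}}

```text
t: 12.35
tool_pos: [0.4323, 0.2376, 0.0753]
tool_rot: [-0.263, 0.965, -0.0, 0.0]
ft_force: [-0.5, 0.2, 0.6]
width: 0.0001
grasp_force: 0.0
```

{"api": "play_rows", "payload": {"deltas": [[[0, -0.05, 0], 0], [[0, -0.1, 0], 0], [[0, -0.1, 0], 0]]}}

```text
t: 12.6
tool_pos: [0.4326, 0.237, 0.0753]
tool_rot: [-0.263, 0.965, 0.0, -0.0]
ft_force: [-1.7, 2.1, -0.1]
width: -0.0001
grasp_force: 1.5
```

```bash
python3 - <<'E'
from h import *
polar()
im=snap('side','s6.png')
cv2.imwrite('pics/s6c.png',cv2.resize(im[110:300,170:350,::-1],None,fx=3,fy=3,interpolation=cv2.INTER_CUBIC))
E
```

```text
t 12.6 pos [0.4326 0.237  0.0753] r 0.1408 a -154.86 Fu,Ft,Fz 0.61 -2.62 -0.12 w -0.00010535275236602407 [-0.263  0.965  0.    -0.   ]
```

View pics/s6c.png

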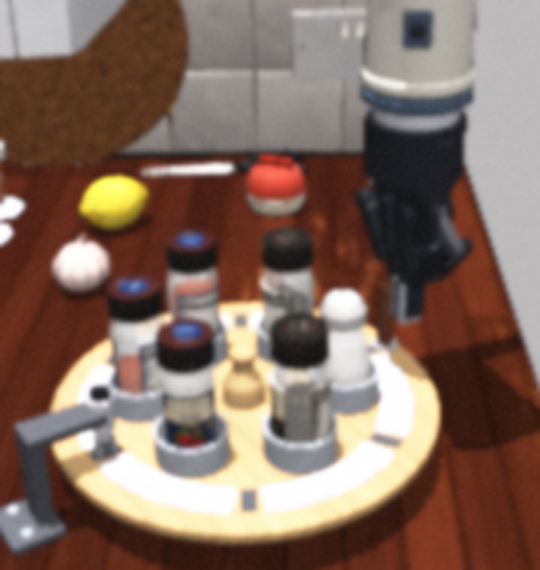

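All six jars stand in their pockets. The roller cap sits lower (crop (98,395), it was at (98,388)), and the fingers touch the peg at (385,300). Now I'll lean on the peg up to 10 N.

{"api": "play_rows", "payload": {"deltas": [[[0, -0.03, 0], 0], [[0, -0.06, 0], 0], [[0, -0.06, 0], 0]]}}

```text
t: 12.9
tool_pos: [0.4327, 0.2367, 0.0753]
tool_rot: [-0.263, 0.965, 0.0, -0.0]
ft_force: [-3.5, 5.5, -0.3]
width: 0.0002
grasp_force: 3.3
```

{"api": "play_rows", "payload": {"deltas": [[[0, -0.03, 0], 0], [[0, -0.05, 0], 0], [[0, -0.05, 0], 0]]}}

```text
t: 13.15
tool_pos: [0.4328, 0.2366, 0.0753]
tool_rot: [-0.263, 0.965, 0.001, -0.0]
ft_force: [-4.9, 8.2, 0.7]
width: -0.0001
grasp_force: 4.5
```

{"api": "play_rows", "payload": {"deltas": [[[0, -0.01, 0], 0], [[0, -0.01, 0], 0], [[0, -0.01, 0], 0], [[0, -0.01, 0], 0], [[0, -0.01, 0], 0]]}}

```text
t: 13.57
tool_pos: [0.4328, 0.2365, 0.0753]
tool_rot: [-0.263, 0.965, 0.001, -0.0]
ft_force: [-4.3, 8.4, -0.0]
width: -0.0001
grasp_force: 4.7
```

{"api": "play_rows", "payload": {"deltas": [[[0, 0, 0], 0], [[0, 0, 0], 0], [[0, 0, 0], 0], [[0, 0, 0], 0], [[0, 0, 0], 0]]}}

```text
t: 13.98
tool_pos: [0.4328, 0.2366, 0.0753]
tool_rot: [-0.263, 0.965, 0.001, -0.0]
ft_force: [-5.2, 7.1, 0.3]
width: 0.0001
grasp_force: 4.7
```

{"api": "play_rows", "payload": {"deltas": [[[0, 0, 0], 0], [[0, 0, 0], 0], [[0, 0, 0], 0], [[0, 0, 0], 0], [[0, 0, 0], 0]]}}

```text
t: 14.4
tool_pos: [0.4329, 0.2366, 0.0753]
tool_rot: [-0.263, 0.965, 0.001, -0.0]
ft_force: [-4.9, 8.2, 0.1]
width: 0.0001
grasp_force: 4.7
```

{"api": "play_rows", "payload": {"deltas": [[[0, 0.1, 0], 0], [[0, 0.4, 0], 0], [[0, 1, 0], 0], [[0, 1.8, 0], 0], [[0, 2.5, 0], 0]]}}

```text
t: 14.82
tool_pos: [0.4203, 0.2578, 0.0753]
tool_rot: [-0.263, 0.965, -0.0, 0.0]
ft_force: [0.1, -0.4, -0.3]
width: -0.0002
grasp_force: 0.0
```

{"api": "play_rows", "payload": {"deltas": [[[0, 0, -2], 0], [[0, 0, -5], 0], [[0, 0, -8], 0], [[0, 0, -11], 0], [[0, 0, -13], 0]]}}

```text
t: 15.23
tool_pos: [0.4209, 0.2582, 0.208]
tool_rot: [-0.264, 0.965, 0.0, 0.001]
ft_force: [0.4, 0.7, 0.7]
width: -0.0
grasp_force: 0.0
```

{"api": "play_rows", "payload": {"deltas": [[[3, 1, 0], 0], [[6, 2, 0], 0], [[8, 3, 0], 0], [[8, 3, 0], 0], [[8, 3, 0], 0]]}}

```text
t: 15.65
tool_pos: [0.3357, 0.2428, 0.2056]
tool_rot: [-0.264, 0.964, 0.0, 0.0]
ft_force: [0.0, 0.7, -0.1]
width: -0.0
grasp_force: 0.0
```

```bash
python3 - <<'E'
from h import *
polar()
a=snap('side','s7.png');b=snap('top','t7.png')
r=lambda i:cv2.resize(i,None,fx=2.5,fy=2.5,interpolation=cv2.INTER_CUBIC)
cv2.imwrite('pics/f.png',np.hstack([r(a[130:300,170:330,::-1]),r(b[140:310,105:260,::-1])]))
E
```

```text
t 15.65 pos [0.3357 0.2428 0.2056] r 0.2307 a -166.46 Fu,Ft,Fz -0.19 -0.72 -0.1 w -4.8044192133377794e-05 [-0.264  0.964  0.     0.   ]
```

View pics/f.png

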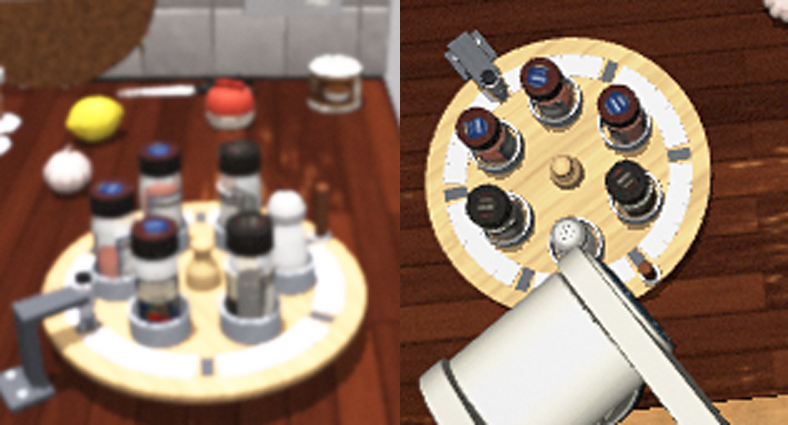

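The final views show all six jars upright in their pockets. The roller at (490,78) sits in the notch, and the arm is clear.

```bash
python3 -c "
from station import manip
print(manip.job_done())"
```

```text
the job is handed in; nothing more can be done
None
```

The jar stands upright in the empty pocket, the carousel clicked into its next stop and held a lean of about 9–10 N for over a second, and the job was handed in at about 16 s with the arm clear.

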